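Stroke the row of non-return dogs on a feed rail

ROBOT

A 6-joint arm with a two-finger parallel gripper is mounted at the origin on the work surface. World frame = base frame: x ahead of the robot, y to its left, z up, the work surface at z = 0. Lengths are in mm, angles in rad, forces in N, time in s.
With the tool pointing down it reaches from about 275 to 1000 mm from the base axis. Payload 8.4 kg.
Tool frame: the origin (TCP) lies at the very end of the fingers, on their centre line; the grasp point (between the pads) lies 19 mm behind it; z points along the fingers, y is the direction in which the jaws open and shut (so a half turn about z gives the same grasp; the last joint's range is limited). The gripper opens to 85 mm and grips with 20 to 120 N. Pads are 22 mm wide; open, the fingers measure 114 mm over their backs; the gripper's body (76 mm by 85 mm) begins 54 mm behind the grasp point. The pads swing forward as they close: fully open they stand 13 mm farther back than shut.
Start: joints at [1.126, 0.353, 1.633, -0, 1.155, -0.002], TCP at [267.793, 564.725, 231.281] pointing down, gripper open.
Joint ranges: [-2.63, 2.63], [-0.92, 2.1], [0.06, 2.66], [-1.3, 4.44], [0, 2.69], [-3.02, 3.02]. Speed limits (rad/s): [2.22, 2.22, 2.79, 3.14, 3.14, 3.14].

INTERFACE

Orientations are given as [roll, pitch, yaw] about the fixed x, y, z axes, in that order (R = Rz(yaw) Ry(pitch) Rx(roll)).
In Python, from rig import sense, grab_frame, get_calibration, sign_off, boxes_of, trace gives the robot as it stands.
- The arm moves only by the tool servo_tool, never from a script. Its argument "rows" is a list of rows, each a list of 3 entries, a list of its own where there are three numbers: the finger opening in mm, from 0 to 85.4, then the shift along the tool's x, y, z in mm, then the turn, a rotation vector about the tool's x, y, z in degrees. A call has 1 to 8 rows; each row shifts and turns the commanded pose from where the row before left it, along the tool's axes as they then stand; what a row does not reach is not made up. A row lasts 1/8 s, in which the tool goes at most 62.5 mm and 10.7 degrees, less where a joint would pass 70% of its speed; a pose out of reach is approached as far as the arm can. A call is refused whole if a number of a shift passes 62.5 or a number of a turn 10.7, either way. A call with a gripper value outside its range is refused whole. The fingers move at their own pace and stop on an object; "force" is the grip in N (left out, the last holds). Time passes only in rows, so rows that do not move let the fingers close. It gives the time, the measured TCP pose, the force and the opening at its end, in the units of the state.
- sense(): the state, without advancing time (a new reading comes with each control period).
- grab_frame(name): name is "side" or "top" or "wrist"; returns the picture (480x640x3 uint8, blue, green, red); there is no depth.
- get_calibration(name): a dict with "intrinsics" (3x3 intrinsics, pixels), "k1" (the pictures are not rectified: a ray, as slopes to the right and down, at radius r is drawn at 1 + k1 r^2 times it, then the intrinsics apply), "world_to_cam" (4x4, takes a point from world to camera coordinates). Camera axes: x right, y down, z forward; pixel columns grow to the right and rows downward; lengths in mm; the calibration is good to about 2 mm. A picture is of the moment at which its call begins: read the wrist's pose just before it. get_calibration takes no time and is no camera call; for the wrist camera it gives the pose at the moment of the call.
- sign_off(): hands the job in, once; it reports no verdict.
Trained networks look in the newest picture that a camera, given by its name, has taken for a name from the list of things; names that differ only in an ending like _2 or _b are one class to them, and where a whole thing is asked for, a point or a joint stands for the part that bears it (a point fixed in the world has none). Each returns a list of dicts, best first, with "conf" (0 to 1); they miss things now and then, are a little off and sometimes report something else, mostly with a low value. They report only what shows in the picture. A call takes as long as a camera call.
- boxes_of(camera, thing): "centre" ([x, y, z] in mm, in the coordinates of the camera as it stood for that picture, good to about 4 mm: the middle of the surface that is visible of it).
- trace(camera, thing): "mask" (480x640 bool, what is visible of it).
The state is a dict: "clock": time; "qpos": joint angles; "qvel": joint speeds; "joint_efforts": joint torques, N m; "eef_pos": TCP position; "tcp_rot": TCP orientation; "contact_force": force on the tool from outside, world axes, zero at the start; "wrist_torque": the same for the moment, N m; "opening": opening from 0.0 (shut) to 1.0 (fully open).
Only numpy, scipy, OpenCV 4.12 (cv2) and the standard library are available. Lean on these libraries where they do the work, as an engineer would, in place of code of your own. Each camera call takes 0.05 s, during which the arm holds its last target. There are 200 camera calls.

TASK

Check that the four spring-loaded non-return dogs of the feed rail move freely: with the fingertips, make one gentle stroke along the rail in the feed direction (up each dog's slope and off its blunt end), pushing every dog well down in turn, and stay low over the rail, below the height of the dogs' tops, on the way from each dog to the next. Then move clear so that all four stand up again; pick nothing up and leave the other things on the bench where they lie.

Things in the scene. Friction and masses are not known exactly. Their poses are not given: they have to be found in the camera images.
- feed_rail: Aluminium rail fixed flat to the bench, 320 mm long (its x), 46 mm wide (y), flat top 30 mm above the bench; screwed lugs 5 mm thick reach 41 mm to each side near its ends. Origin: centre of its underside; +x is the feed direction, z is up. Along its middle four steel spring dogs, ramps that rise towards +x, 64 mm apart, with 38 mm of flat rail top between them
- gap1 (a point): point on the rail top, midway on the flat between dogs 1 and 2; at x = -64 mm, z = 30 mm of the rail. Fixed to the rail
- gap2 (a point): the same between dogs 2 and 3; at x = 0 mm, z = 30 mm of the rail
- gap3 (a point): the same between dogs 3 and 4; at x = +64 mm, z = 30 mm of the rail
- dog1_top (a point): top of the blunt end of dog 1 (1 is the first in feed direction) when up: x = -83 mm, y = 0, z = 48 mm of the rail; fixed to the rail, does not sink. The dog is a ramp 26 mm wide that leaves the flat rail top 26 mm before this point and rises at 0.6 rad to a blunt upright end, 18 mm above the rail top
- dog1 (a joint): angle of dog 1 about its hinge (across the rail, 38 mm before the blunt end, 8 mm below the rail top): 0 = up, 0.2 = well down (blunt end 10 mm above the rail top), 0.42 = flush, 0.5 = stop. A spring lifts it back. It sinks under a fingertip sliding up its slope, with some 3 to 6 N; pushed against the blunt end it locks
- dog2_top (a point): top of the blunt end of dog 2 (counted in feed direction) when up: x = -19 mm, y = 0, z = 48 mm of the rail; fixed to the rail, does not sink. The dog is a ramp 26 mm wide that leaves the flat rail top 26 mm before this point and rises at 0.6 rad to a blunt upright end, 18 mm above the rail top
- dog2 (a joint): angle of dog 2 about its hinge (across the rail, 38 mm before the blunt end, 8 mm below the rail top): 0 = up, 0.2 = well down (blunt end 10 mm above the rail top), 0.42 = flush, 0.5 = stop. A spring lifts it back. It sinks under a fingertip sliding up its slope, with some 3 to 6 N; pushed against the blunt end it locks
- dog3_top (a point): top of the blunt end of dog 3 (counted in feed direction) when up: x = +45 mm, y = 0, z = 48 mm of the rail; fixed to the rail, does not sink. The dog is a ramp 26 mm wide that leaves the flat rail top 26 mm before this point and rises at 0.6 rad to a blunt upright end, 18 mm above the rail top
- dog3 (a joint): angle of dog 3 about its hinge (across the rail, 38 mm before the blunt end, 8 mm below the rail top): 0 = up, 0.2 = well down (blunt end 10 mm above the rail top), 0.42 = flush, 0.5 = stop. A spring lifts it back. It sinks under a fingertip sliding up its slope, with some 3 to 6 N; pushed against the blunt end it locks
- dog4_top (a point): top of the blunt end of dog 4 (counted in feed direction) when up: x = +109 mm, y = 0, z = 48 mm of the rail; fixed to the rail, does not sink. The dog is a ramp 26 mm wide that leaves the flat rail top 26 mm before this point and rises at 0.6 rad to a blunt upright end, 18 mm above the rail top
- dog4 (a joint): angle of dog 4 about its hinge (across the rail, 38 mm before the blunt end, 8 mm below the rail top): 0 = up, 0.2 = well down (blunt end 10 mm above the rail top), 0.42 = flush, 0.5 = stop. A spring lifts it back. It sinks under a fingertip sliding up its slope, with some 3 to 6 N; pushed against the blunt end it locks
- try_square: bystander: joiner's square lying flat, wooden stock 120 x 22 x 16 mm, steel blade 28 mm wide reaching 111 mm out; origin: middle of the stock's underside. Loose
- offcut: bystander: block of wood 95 x 42 x 28 mm; origin: centre of its underside. Loose
- glue_jar: bystander: upright jar, 52 mm across, 85 mm high; origin: centre of its underside. Loose
- screwdriver: bystander: screwdriver lying along its x, about 200 mm long, handle to -x. Loose

How it is judged (in metres and radians):
On the way, in this order (a step that is already met when the one before it is completed fails the run):
1. dog 1 is pressed well down by the fingertips (0.2 rad or more) (value of joint dog1 above 0.2 rad and contact force between the fingers and feed_rail above 0.2 N), for 0.04 s.
2. the fingertips pass low along the rail between dogs 1 and 2, below the dogs' tops (horizontal distance between the grasp point and gap1 below 0.018 m and z of the grasp point in the frame of gap1 below 0.036 m), for 0.04 s.
3. dog 2 is pressed well down by the fingertips (0.2 rad or more) (value of joint dog2 above 0.2 rad and contact force between the fingers and feed_rail above 0.2 N), for 0.04 s.
4. the fingertips pass low along the rail between dogs 2 and 3, below the dogs' tops (horizontal distance between the grasp point and gap2 below 0.018 m and z of the grasp point in the frame of gap2 below 0.036 m), for 0.04 s.
5. dog 3 is pressed well down by the fingertips (0.2 rad or more) (value of joint dog3 above 0.2 rad and contact force between the fingers and feed_rail above 0.2 N), for 0.04 s.
6. the fingertips pass low along the rail between dogs 3 and 4, below the dogs' tops (horizontal distance between the grasp point and gap3 below 0.018 m and z of the grasp point in the frame of gap3 below 0.036 m), for 0.04 s.
7. dog 4 is pressed well down by the fingertips (0.2 rad or more) (value of joint dog4 above 0.2 rad and contact force between the fingers and feed_rail above 0.2 N), for 0.04 s.
At the end, for the whole second after the job is handed in: All four dogs have been pressed down in order by one low stroke and are up again (each within 0.04 rad of 0); the square, block, jar and screwdriver lie at rest within 20 mm of where they were (value of joint each of dog1, dog2, dog3, dog4 below 0.04 rad and distance of each of try_square, offcut, glue_jar, screwdriver from where it was at the start of the episode below 0.02 m and linear speed of each of try_square, offcut, glue_jar, screwdriver below 0.02 m/s); the robot touches nothing.
It fails at once if the rail or a dog is pushed hard (over 30 N) (contact force between any of the fingers, the arm and feed_rail above 30 N).
It fails at once if a bystander is lifted, carried or shoved (over 20 mm) (distance of any of try_square, offcut, glue_jar, screwdriver from where it was at the start of the episode above 0.02 m).
It also fails if it takes over 51 s, if anything falls off the work surface, if the arm or the gripper's body presses on something with over 40 N, if the wrist force passes 120 N, or if a joint passes its speed limit or range.

## Working session

There is one attempt and no reset: what is moved stays moved. The work goes in short steps, Python scripts to look and compute and a tool call to move; the robot and the scene stay as the last step left them, time stands still between calls to the robot, and variables do not carry over. Pictures are saved under pics/ and viewed, about 8 in all and at most 12, crops included, and the job is handed in when it is done.

Besides the shell and the picture viewer there is one more tool, called after "Request:" as name(argument=value, ...) on one line, values as JSON. servo_tool: Moves the arm, as the interface text tells. Its arguments: {"type":"object","properties":{"rows":{"type":"array","items":{"type":"array"}},"force":{"type":"number"}},"required":["rows"]}

```bash
mkdir -p pics
cat > h.py <<'E'
import numpy as np,cv2
from rig import *
def towrld(cam,p):
    T=np.linalg.inv(np.array(get_calibration(cam)["world_to_cam"])); return (T@np.r_[p,1])[:3]
def proj(cam,P):
    c=get_calibration(cam);p=np.array(c["world_to_cam"])@np.r_[P,1];s=p[:2]/p[2];s=s*(1+c["k1"]*(s@s));K=np.array(c["intrinsics"]);return K[:2,:2]@s+K[:2,2]
def ray(cam,px,z):
    c=get_calibration(cam);K=np.array(c["intrinsics"]);d=np.linalg.solve(K,np.r_[px,1])[:2];s=d.copy()
    for _ in range(20): s=d/(1+c["k1"]*(s@s))
    T=np.linalg.inv(np.array(c["world_to_cam"]));v=T[:3,:3]@np.r_[s,1];o=T[:3,3];return o+v*(z-o[2])/v[2]
E
python3 - <<'E'
from h import *
s=sense();print({k:np.round(v,3).tolist() for k,v in s.items()})
for cam in("top","side"):
    f=grab_frame(cam);cv2.imwrite(f"pics/{cam}0.png",f)
    for t in("feed_rail","dog1_top","try_square","offcut","glue_jar","screwdriver"):
        print(cam,t,[(np.round(towrld(cam,b["centre"])).tolist(),round(b["conf"],2)) for b in boxes_of(cam,t)][:5])
E
```

```text
{'clock': 0.0, 'qpos': [1.126, 0.354, 1.634, 0.0, 1.155, -0.002], 'qvel': [-0.001, -0.0, -0.0, -0.002, 0.002, 0.003], 'joint_efforts': [-0.001, -60.524, -34.208, 0.0, 0.009, 0.0], 'eef_pos': [267.598, 564.278, 230.578], 'tcp_rot': [-3.14, -0.0, 2.699], 'contact_force': [-0.462, 0.167, 0.634], 'wrist_torque': [0.002, 0.007, -0.011], 'opening': 0.998}
top feed_rail [([558.0, 24.0, 33.0], 0.66)]
top dog1_top []
top try_square [([440.0, -44.0, 9.0], 0.57)]
top offcut [([516.0, -166.0, 26.0], 0.78), ([637.0, 132.0, 18.0], 0.68)]
top glue_jar [([755.0, 1.0, 82.0], 0.94)]
top screwdriver [([642.0, 132.0, 19.0], 0.92)]
side feed_rail [([555.0, 10.0, 29.0], 0.64)]
side dog1_top [([558.0, 10.0, 26.0], 0.6)]
side try_square [([439.0, -46.0, 14.0], 0.67), ([557.0, 12.0, 31.0], 0.2)]
side offcut [([506.0, -180.0, 30.0], 0.96)]
side glue_jar [([745.0, -11.0, 64.0], 0.81), ([556.0, 8.0, 30.0], 0.63)]
side screwdriver [([560.0, 11.0, 28.0], 0.63), ([636.0, 126.0, 22.0], 0.59)]
```

View pics/top0.png

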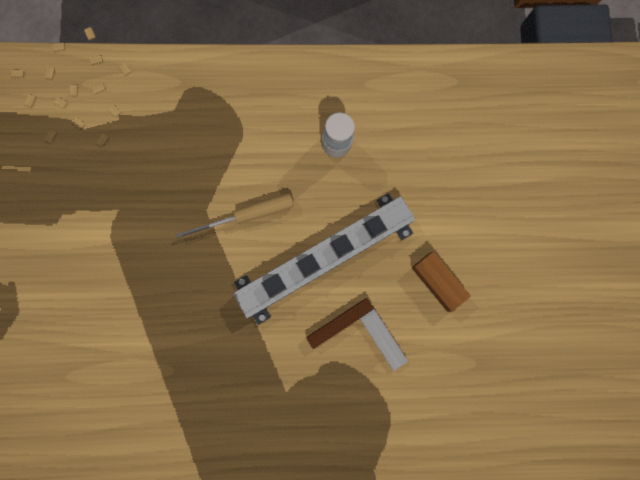

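View pics/side0.png

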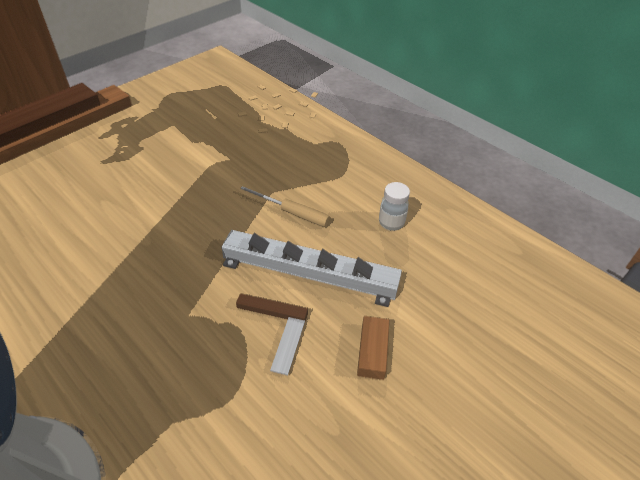

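The top view shows the rail running from (245,302) to (405,210), with dogs at (273,286), (308,266), (342,246) and (375,227). The layout is symmetric, so I need a closer look at which way the ramps face.

Run:
```python
from h import *
a=cv2.imread("pics/side0.png")[220:310,210:410];b=cv2.imread("pics/top0.png")[190:325,230:430]
cv2.imwrite("pics/z.png",np.vstack([cv2.resize(a,(720,324),interpolation=3)if 0 else cv2.resize(a,(600,270),interpolation=2),cv2.resize(b,(600,330),interpolation=2)]))
# rail top corners from mask
trace_=trace("top","feed_rail")
grab_frame("top")
for m in trace("top","feed_rail")[:1]:
    mk=m["mask"].astype(np.uint8);print(m["conf"],mk.sum())
    f=grab_frame("top");g=cv2.cvtColor(f,cv2.COLOR_BGR2HSV)
    k=((g[...,1]<60)&(g[...,2]>90)&(cv2.dilate(mk,np.ones((5,5)))>0)).astype(np.uint8)
    k=cv2.morphologyEx(k,cv2.MORPH_CLOSE,np.ones((25,25)))
    r=cv2.minAreaRect(cv2.findNonZero(k));bx=cv2.boxPoints(r);print(r)
    W=np.array([ray("top",p,30) for p in bx]);print(bx.round(1),W.round(1),W.mean(0),[np.linalg.norm(W[i]-W[i-1]).round(1) for i in range(4)])
```

```text
0.63 6359
((323.62103271484375, 256.9285583496094), (46.99925231933594, 195.86111450195312), 59.44758987426758)
[[227.3 286.5]
 [396.  186.9]
 [419.9 227.4]
 [251.2 326.9]] [[ 512.8  178.4   30. ]
 [ 673.8 -101.    30. ]
 [ 604.6 -137.7   30. ]
 [ 448.2  140.2   30. ]] [559.85099655  19.97620815  30.        ] [np.float64(75.1), np.float64(322.5), np.float64(78.4), np.float64(318.9)]
```

View pics/z.png

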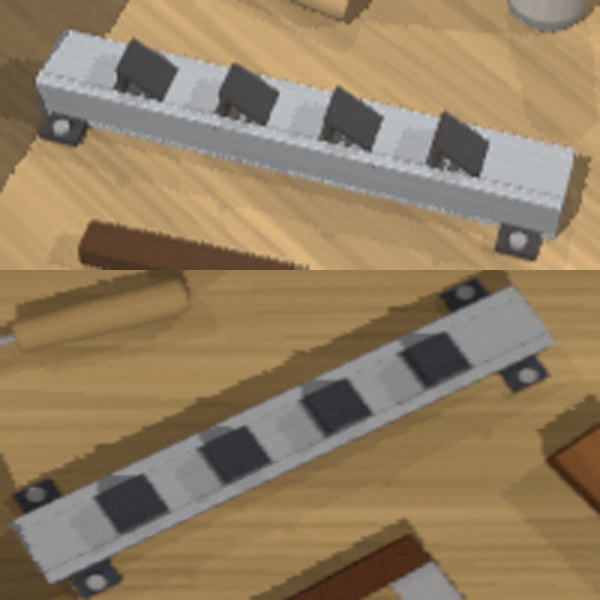

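In the side crop the dogs' high blunt ends are at image left, so feed runs towards world +y/−x, along about (−0.495, 0.87). I'll rotate the tool's x onto the feed direction, close the fingers, go above the rail and take a wrist view.

Request:
servo_tool(rows=[[0,[0,0,0],[0,0,8.75]],[0,[0,0,0],[0,0,8.75]],[0,[0,0,0],[0,0,8.75]],[0,[0,0,0],[0,0,8.75]],[0,[-50,0,0],[0,0,0]],[0,[-55,0,0],[0,0,0]],[0,[-55,0,0],[0,0,0]],[0,[-55,0,0],[0,0,0]]], force=30)

```text
clock: 1.9
eef_pos: [374.8, 376.4, 231.4]
tcp_rot: [3.141, -0.0, 2.088]
contact_force: [0.8, 0.4, 0.0]
opening: 0.001
```

Request:
servo_tool(rows=[[0,[-55,0,0],[0,0,0]],[0,[-55,0,0],[0,0,0]],[0,[-55,0,0],[0,0,0]],[0,[-55,0,0],[0,0,0]],[0,[-55,0,0],[0,0,0]],[0,[-55,0,0],[0,0,0]],[0,[-55,-10,0],[0,0,0]],[0,[0,0,0],[0,0,0]]])

```text
clock: 2.9
eef_pos: [556.8, 35.0, 231.3]
tcp_rot: [3.141, 0.001, 2.084]
contact_force: [0.6, 0.2, -0.1]
opening: 0.001
```

Run:
```python
from h import *
s=sense();print({k:np.round(v,3).tolist() for k,v in s.items()})
f=grab_frame("wrist");cv2.imwrite("pics/w1.png",f)
T=np.linalg.inv(np.array(get_calibration("wrist")["world_to_cam"]));print(T.round(2))
for t in("feed_rail","dog1_top"):print(t,[(np.round(towrld("wrist",b["centre"])).tolist(),round(b["conf"],2)) for b in boxes_of("wrist",t)][:5])
```

```text
{'clock': 2.9, 'qpos': [0.06, 0.249, 1.779, -0.001, 1.113, -0.452], 'qvel': [0.063, -0.011, 0.023, 0.029, 0.007, 0.045], 'joint_efforts': [-2.383, -51.656, -34.12, -0.445, -0.124, -0.637], 'eef_pos': [556.822, 34.954, 231.294], 'tcp_rot': [3.141, 0.001, 2.084], 'contact_force': [0.567, 0.216, -0.06], 'wrist_torque': [-0.001, -0.086, 0.075], 'opening': 0.001}
[[ 8.7000e-01  4.7000e-01  1.4000e-01  5.2097e+02]
 [ 4.9000e-01 -8.3000e-01 -2.5000e-01  1.0037e+02]
 [ 0.0000e+00  2.9000e-01 -9.6000e-01  3.7408e+02]
 [ 0.0000e+00  0.0000e+00  0.0000e+00  1.0000e+00]]
feed_rail [([530.0, 86.0, 26.0], 0.64), ([573.0, -2.0, 36.0], 0.17)]
dog1_top [([525.0, 82.0, 29.0], 0.86), ([442.0, -35.0, 11.0], 0.64)]
```

View pics/w1.png

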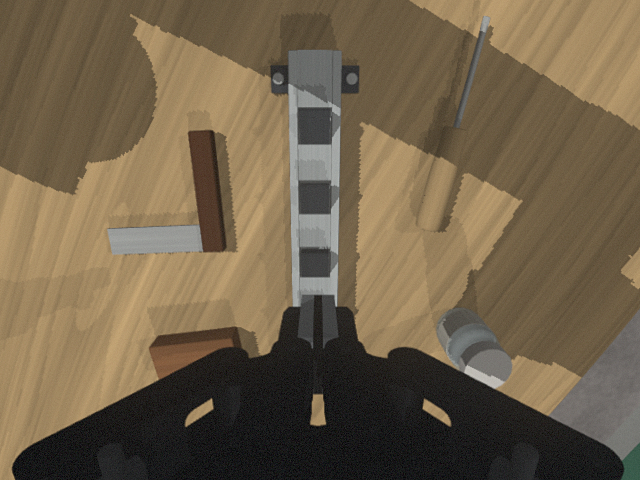

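Wrist view: feed is image-up. The rail's far end is at rows ~50 (cols 289–341), and the dogs are at rows 108–143, 181–214 and 249–277, cols 298–331. I'll fit the pose and test both slope hypotheses.

Run:
```python
from h import *
from scipy.optimize import least_squares
fit=[]
for sgn in(1,-1):
    # obs: (pixel coordinate index, value, other)
    def Pt(v,x,y,z):
        c,s=np.cos(v[2]),np.sin(v[2]);return np.array([v[0]+c*x-s*y,v[1]+s*x+c*y,z])
    c=get_calibration("wrist")
    pts=[];obs=[]
    def add(x,y,z,u,v): pts.append((x,y,z));obs.append((u,v))
    add(160,23,30,289,50);add(160,-23,30,341,50)
    for xb,rows in((109,(108,143)),(45,(181,214)),(-19,(249,277))):
        for y,u in((13,298),(-13,331)):
            if sgn>0: add(xb,y,48,None,rows[0]);add(xb-26,y,30,None,rows[1])
            else: add(xb,y,30,None,rows[0]);add(xb-26,y,48,None,rows[1])
    add(-20,23,30,293,None);add(-20,-23,30,339,None)
    def res(v,full=False):
        r=[]
        for p,o in zip(pts,obs):
            q=proj("wrist",Pt(v,*p))
            r+= [q[i]-o[i] for i in(0,1) if o[i] is not None]
        return np.array(r)
    f=least_squares(res,[558,20,2.09]);print(sgn,f.x.round(3),f.cost,f.fun.round(1))
f=grab_frame("top");
W=lambda px,z:ray("top",px,z).round(1)
print("top ends z30",W((245,302),30))
```

```text
1 [561.998  25.929   2.09 ] 84.54686394739102 [-1.  -1.8  1.  -2.   0.8 -2.5  0.7 -2.6  4.4 -3.5  4.3 -3.6  5.8 -2.9
  5.7 -3.  -0.7  0.6]
-1 [561.797  26.293   2.09 ] 31.82090972020659 [-1.  -2.3  1.  -2.5  1.8 -2.7  1.7 -2.8  1.4 -0.   1.3 -0.1 -0.4  3.5
 -0.5  3.4 -0.7  0.6]
top ends z30 [487.6 150.2  30. ]
```

Row readings alone are ambiguous because the visible blunt face wasn't modelled, so I'll zoom into the dogs.

Run:
```python
from h import *
a=cv2.imread("pics/w1.png")[40:300,270:360]
b=cv2.imread("pics/side0.png")[225:290,215:305]
a=cv2.resize(a,None,fx=3,fy=2.3,interpolation=2)[:598]
b=cv2.resize(b,(500,361),interpolation=2)
o=np.zeros((598,780,3),np.uint8);o[:a.shape[0],:270]=a;o[:361,275:775]=np.clip(b*1.3,0,255).astype(np.uint8)
o[:598,:270]=np.clip(o[:598,:270]*1.5,0,255)
cv2.imwrite("pics/z2.png",o)
g=cv2.cvtColor(cv2.imread("pics/w1.png"),cv2.COLOR_BGR2GRAY)
print(g[100:285,308:320].mean(1).astype(int).tolist())
```

```text
[148, 148, 147, 148, 148, 150, 152, 96, 65, 57, 61, 64, 65, 65, 66, 66, 66, 63, 65, 67, 65, 66, 65, 65, 66, 65, 66, 66, 66, 65, 67, 65, 67, 64, 66, 66, 65, 65, 66, 66, 66, 65, 64, 65, 110, 159, 163, 162, 160, 161, 160, 160, 160, 160, 160, 161, 161, 161, 161, 156, 150, 144, 146, 146, 146, 145, 144, 145, 145, 146, 145, 145, 145, 146, 146, 145, 145, 145, 147, 140, 107, 81, 77, 64, 57, 64, 63, 64, 66, 66, 66, 67, 65, 65, 66, 66, 66, 66, 66, 67, 66, 65, 66, 67, 65, 66, 66, 66, 64, 67, 65, 64, 63, 78, 126, 161, 161, 159, 160, 158, 159, 159, 158, 158, 158, 158, 157, 154, 150, 145, 142, 142, 143, 143, 143, 142, 143, 143, 142, 143, 141, 142, 142, 142, 143, 145, 128, 91, 76, 57, 51, 50, 52, 58, 63, 62, 63, 65, 64, 64, 64, 64, 64, 64, 65, 65, 64, 66, 64, 65, 65, 65, 65, 66, 64, 61, 71, 122, 162, 160, 158, 158, 158, 158, 159]
```

View pics/z2.png

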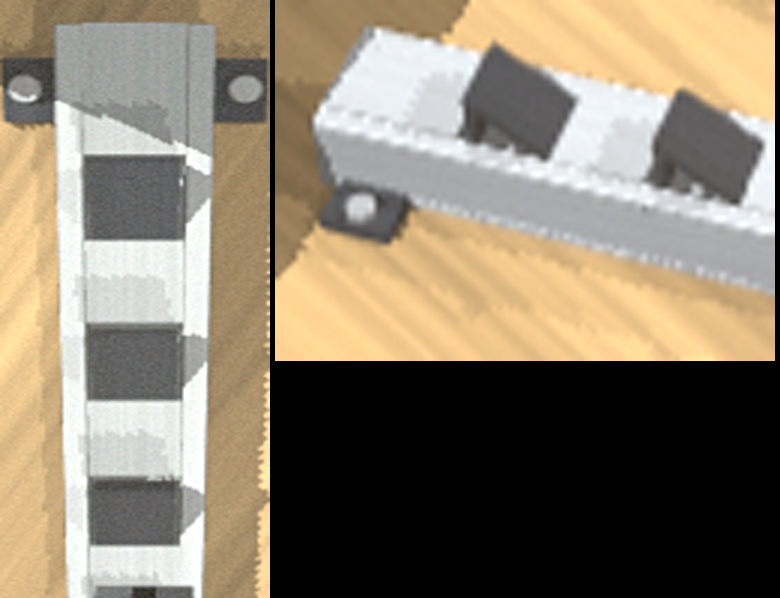

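The darker strip at each dog's feed-side edge is its blunt face, and the shadow triangles are widest there. Both views agree that tool +x is the feed direction.

Run:
```python
from h import *
from scipy.optimize import least_squares
P=[];
for xb,t,b in((109,109.5,144),(45,184.5,213.5),(-19,253.5,277)):
    P+=[((xb,0,48),None,t),((xb-26,0,30),None,b)]
P+=[((160,23,30),289,50),((160,-23,30),341,50),((-20,23,30),293,None),((-20,-23,30),339,None)]
def Pt(v,x,y,z):
    c,s=np.cos(v[2]),np.sin(v[2]);return np.array([v[0]+c*x-s*y,v[1]+s*x+c*y,z])
def res(v):
    r=[]
    for p,a,b in P:
        q=proj("wrist",Pt(v,*p)); r+=[q[0]-a] if a else []; r+=[q[1]-b] if b else []
    return np.array(r)
f=least_squares(res,[560,20,2.09]);v=f.x;print(v.round(3),f.fun.round(1))
s=sense();p=np.array(s["eef_pos"]);yw=s["tcp_rot"][2]
x=np.array([np.cos(yw),np.sin(yw)]);y=np.array([np.sin(yw),-np.cos(yw)])
for X in(-135,130):
    g=Pt(v,X,0,0)[:2]-p[:2];print(X,Pt(v,X,0,0).round(1),"tool shift",(g@x).round(1),(g@y).round(1))
print("yaw err deg (about tool z)",np.degrees(yw-v[2]),p)
for X in(160,-160):print(proj("top",Pt(v,X,0,30)).round(1))
```

```text
[562.612  25.243   2.091] [ 0.9 -2.   2.3 -1.7  2.5 -1.8 -1.  -0.1  1.  -0.3 -0.6  0.6]
-135 [629.7 -91.9   0. ] tool shift -150.6 -0.2
130 [498.  138.1   0. ] tool shift 114.4 -0.8
yaw err deg (about tool z) -0.1337686039423284 [555.35478896  39.07514565 231.25209442]
[236.2 305. ]
[404.4 205.3]
```

Request:
servo_tool(rows=[[0,[-40,0,0],[0,0,0]],[0,[-40,0,0],[0,0,0]],[0,[-40,0,20],[0,0,0]],[0,[-26,0,40],[0,0,0]],[0,[0,0,40],[0,0,0]],[0,[0,0,40],[0,0,0]],[0,[0,0,11],[0,0,0]],[0,[0,0,0],[0,0,0]]])

```text
clock: 4.1
eef_pos: [627.9, -87.7, 80.4]
tcp_rot: [-3.141, -0.0, 2.089]
contact_force: [0.6, 0.8, 0.2]
opening: -0.003
```

Request:
servo_tool(rows=[[0,[0,0,0],[0,0,0]],[0,[0,0,0],[0,0,0]],[0,[0,0,0],[0,0,0]]])

```text
clock: 4.47
eef_pos: [628.4, -88.8, 81.3]
tcp_rot: [3.14, 0.001, 2.088]
contact_force: [0.2, 0.3, 0.3]
opening: 0.001
```

Run:
```python
from h import *
s=sense();print(np.round(s["eef_pos"],1),np.round(s["tcp_rot"],3),np.round(s["contact_force"],1))
f=grab_frame("wrist");cv2.imwrite("pics/w2.png",f)
p=np.array(s["eef_pos"]);print("tip px",proj("wrist",p),proj("wrist",p-[0,0,45]))
f=grab_frame("side");cv2.imwrite("pics/s2.png",cv2.resize(f[130:330,180:450],(800,592),interpolation=2))
```

```text
[628.4 -88.8  81.3] [3.140e+00 1.000e-03 2.088e+00] [0.2 0.3 0.3]
tip px [315.91274491 313.60035988] [316.0781277  275.29689834]
```

View pics/w2.png

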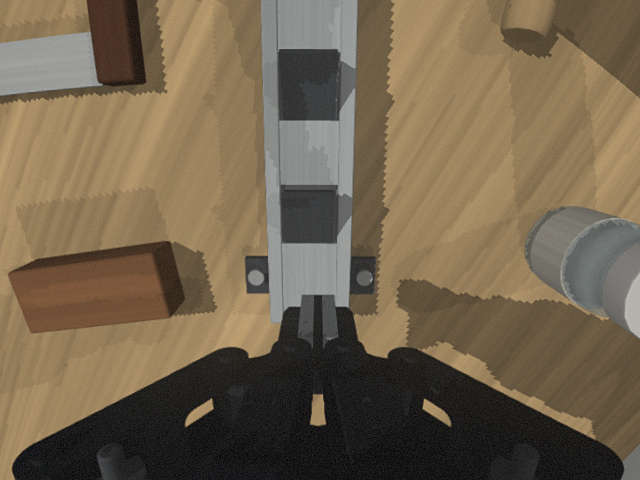

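View pics/s2.png

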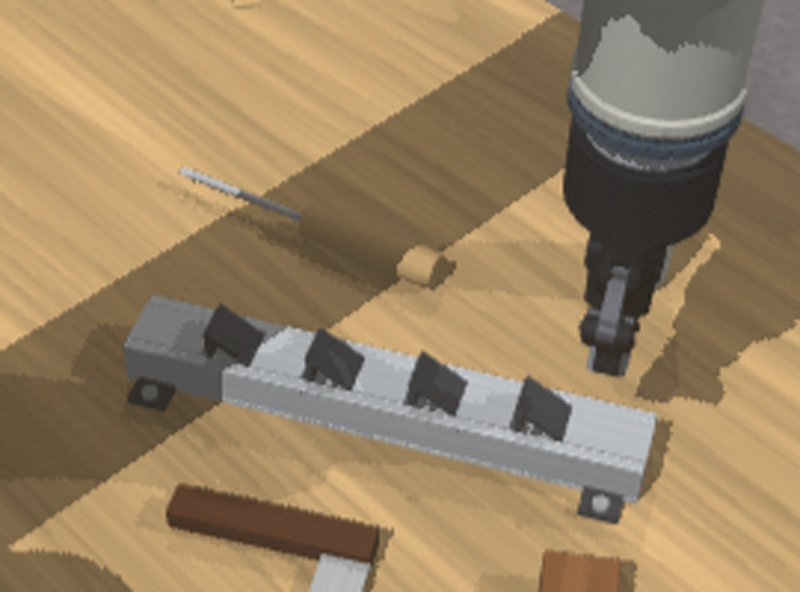

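The rail centre is ~6 px (≈4 mm) left of the fingertips, the yaw is aligned, and the TCP is about 20 mm before dog 1's foot. I'll shift −4 mm in y and −4 mm in x, then lower to about 5 mm above the rail top.

Request:
servo_tool(rows=[[0,[-4,-4,10],[0,0,0]],[0,[0,0,15],[0,0,0]],[0,[0,0,12],[0,0,0]],[0,[0,0,6],[0,0,0]],[0,[0,0,2],[0,0,0]],[0,[0,0,0],[0,0,0]],[0,[0,0,0],[0,0,0]]])

```text
clock: 5.45
eef_pos: [626.8, -94.1, 35.7]
tcp_rot: [3.141, 0.0, 2.088]
contact_force: [0.5, -0.3, 0.6]
opening: 0.001
```

Run:
```python
from h import *
s=sense();print(np.round(s["eef_pos"],1),np.round(s["tcp_rot"],3),np.round(s["contact_force"],1))
f=grab_frame("wrist");f2=grab_frame("side")[200:310,320:430]
cv2.imwrite("pics/w3.png",np.hstack([cv2.resize(f[150:350,220:420],(400,400)),cv2.resize(f2,(400,400),interpolation=2)]))
```

```text
[626.8 -94.1  35.7] [3.141 0.    2.088] [ 0.5 -0.3  0.6]
```

View pics/w3.png

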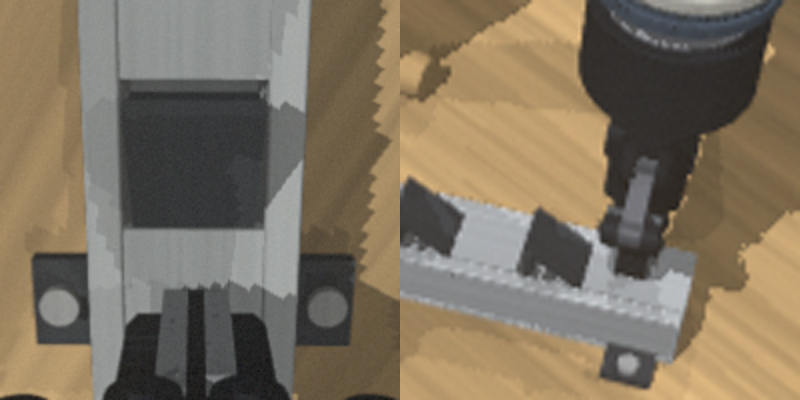

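The fingers are centred on the rail (slit col 197, dog 122–268), with dog 1's foot just ahead and no contact. Starting the stroke.

Request:
servo_tool(rows=[[0,[4,0,0],[0,0,0]],[0,[4,0,0],[0,0,0]],[0,[4,0,0],[0,0,0]],[0,[4,0,0],[0,0,0]],[0,[4,0,0],[0,0,0]],[0,[4,0,0],[0,0,0]],[0,[4,0,0],[0,0,0]]])

```text
clock: 6.42
eef_pos: [612.9, -69.7, 35.5]
tcp_rot: [3.141, 0.001, 2.088]
contact_force: [1.1, -1.2, 1.5]
opening: -0.003
```

Request:
servo_tool(rows=[[0,[4,0,0],[0,0,0]],[0,[4,0,0],[0,0,0]],[0,[4,0,0],[0,0,0]],[0,[4,0,0],[0,0,0]]])

```text
clock: 6.92
eef_pos: [604.6, -55.6, 35.3]
tcp_rot: [3.142, 0.0, 2.088]
contact_force: [-0.5, -1.4, 1.2]
opening: 0.0
```

Run:
```python
from h import *
s=sense();print(np.round(s["eef_pos"],1),np.round(s["contact_force"],1))
f=grab_frame("wrist");f2=grab_frame("side")[200:310,310:420]
cv2.imwrite("pics/w4.png",np.hstack([cv2.resize(f[150:350,220:420],(400,400)),cv2.resize(f2,(400,400),interpolation=2)]))
```

```text
[604.6 -55.6  35.3] [-0.5 -1.4  1.2]
```

View pics/w4.png

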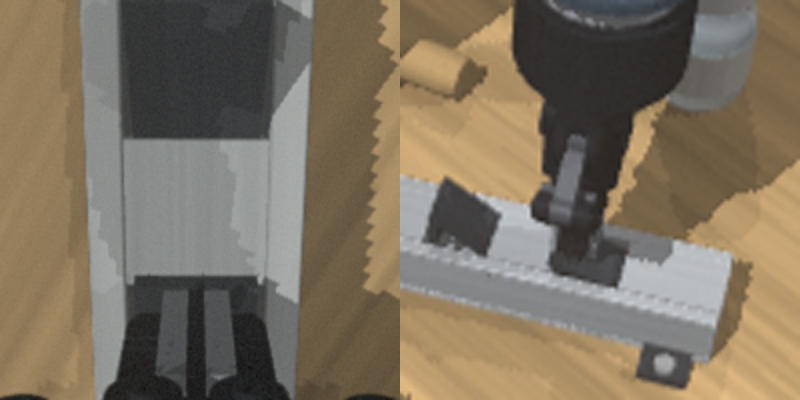

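Dog 1 is pressed well down under the tips, its end just ahead of them. Forces are small, so I'll continue.

Request:
servo_tool(rows=[[0,[5,0,0],[0,0,0]],[0,[5,0,0],[0,0,0]],[0,[5,0,0],[0,0,0]],[0,[5,0,0],[0,0,0]],[0,[5,0,0],[0,0,0]],[0,[5,0,0],[0,0,0]],[0,[5,0,0],[0,0,0]],[0,[5,0,0],[0,0,0]]])

```text
clock: 8.02
eef_pos: [584.7, -20.8, 35.3]
tcp_rot: [-3.142, -0.0, 2.088]
contact_force: [0.0, -0.2, -0.1]
opening: 0.0
```

Request:
servo_tool(rows=[[0,[5,0,0],[0,0,0]],[0,[5,0,0],[0,0,0]],[0,[5,0,0],[0,0,0]],[0,[5,0,0],[0,0,0]],[0,[5,0,0],[0,0,0]],[0,[5,0,0],[0,0,0]],[0,[5,0,0],[0,0,0]],[0,[5,0,0],[0,0,0]]])

```text
clock: 9.02
eef_pos: [564.9, 14.0, 35.3]
tcp_rot: [-3.141, -0.0, 2.088]
contact_force: [0.3, -1.5, 0.8]
opening: 0.005
```

Request:
servo_tool(rows=[[0,[5,0,0],[0,0,0]],[0,[5,0,0],[0,0,0]],[0,[5,0,0],[0,0,0]],[0,[5,0,0],[0,0,0]],[0,[5,0,0],[0,0,0]],[0,[5,0,0],[0,0,0]],[0,[5,0,0],[0,0,0]],[0,[5,0,0],[0,0,0]]])

```text
clock: 10.02
eef_pos: [545.4, 48.6, 35.4]
tcp_rot: [3.141, 0.0, 2.088]
contact_force: [2.0, -0.4, 0.8]
opening: -0.003
```

Request:
servo_tool(rows=[[0,[5,0,0],[0,0,0]],[0,[5,0,0],[0,0,0]],[0,[5,0,0],[0,0,0]],[0,[5,0,0],[0,0,0]],[0,[5,0,0],[0,0,0]],[0,[5,0,0],[0,0,0]],[0,[5,0,0],[0,0,0]],[0,[5,0,0],[0,0,0]]])

```text
clock: 11.02
eef_pos: [525.2, 83.5, 35.2]
tcp_rot: [-3.141, -0.0, 2.088]
contact_force: [-0.3, 0.1, 0.1]
opening: -0.001
```

Request:
servo_tool(rows=[[0,[5,0,0],[0,0,0]],[0,[5,0,0],[0,0,0]],[0,[5,0,0],[0,0,0]],[0,[5,0,0],[0,0,0]],[0,[5,0,0],[0,0,0]],[0,[5,0,0],[0,0,0]],[0,[5,0,0],[0,0,0]],[0,[5,0,0],[0,0,0]]])

```text
clock: 12.02
eef_pos: [505.6, 118.3, 35.3]
tcp_rot: [-3.142, -0.0, 2.088]
contact_force: [-0.2, -0.5, 1.1]
opening: 0.001
```

Request:
servo_tool(rows=[[0,[5,0,0],[0,0,0]],[0,[5,0,0],[0,0,0]],[0,[5,0,0],[0,0,0]],[0,[5,0,0],[0,0,0]],[0,[5,0,0],[0,0,0]],[0,[5,0,0],[0,0,0]],[0,[5,0,0],[0,0,0]],[0,[0,0,0],[0,0,0]]])

```text
clock: 13.02
eef_pos: [488.3, 148.7, 35.3]
tcp_rot: [-3.141, -0.0, 2.088]
contact_force: [-0.2, -0.2, -0.7]
opening: 0.003
```

Request:
servo_tool(rows=[[0,[0,0,-20],[0,0,0]],[0,[0,0,-40],[0,0,0]],[0,[0,0,-50],[0,0,0]],[0,[30,0,-50],[0,0,0]],[0,[40,0,0],[0,0,0]],[0,[40,0,0],[0,0,0]],[0,[0,0,0],[0,0,0]],[0,[0,0,0],[0,0,0]]])

```text
clock: 14.02
eef_pos: [434.2, 243.7, 195.2]
tcp_rot: [-3.142, 0.0, 2.089]
contact_force: [-0.0, -0.1, 0.1]
opening: 0.005
```

Run:
```python
from h import *
s=sense();print(np.round(s["eef_pos"],1),np.round(s["contact_force"],1),np.round(s["qvel"],3))
f=grab_frame("top");f2=grab_frame("side")
cv2.imwrite("pics/end.png",np.hstack([cv2.resize(f[110:380,170:480],(400,350)),cv2.resize(f2[170:390,210:420],(400,350))]))
d=cv2.absdiff(f2,cv2.imread("pics/side0.png")).max(2);print("side diff at rail/bystanders",d[225:380,220:400].mean())
```

```text
[434.2 243.7 195.2] [-0.  -0.1  0.1] [-0.018  0.003 -0.001 -0.001 -0.001  0.003]
side diff at rail/bystanders 5.7001075268817205
```

View pics/end.png

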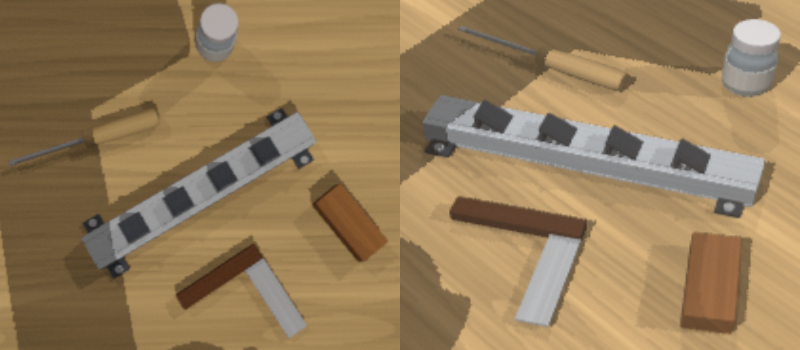

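All four dogs stand up again, the bystanders lie where they were, and the arm is clear.

```bash
python3 -c "from rig import *; print(sign_off())"
```

```text
the job is handed in; nothing more can be done
None
```

I ran one low stroke along the rail in the feed direction with the fingers shut, then moved clear and handed the job in at about 14 s. No verdict was reported.

- **Stroke:** the fingertips stayed about 5 mm above the rail top from before dog 1 to past dog 4, so the path ran below the dogs' tops in every gap.
- **Forces:** the readings I took, one at the end of each move, stayed around 2–3 N or less. That is below the 3–6 N the task gives for a dog; I did not see the peaks between readings.
- **Dogs pressed:** I confirmed in a picture that dog 1 was well down. For dogs 2–4 I rely on the same height and line plus contact readings taken on or near each dog. No joint angle was measured.
- **End state:** the last pictures show all four dogs up and the square, block, jar and screwdriver with no visible movement. The arm was still and the contact reading was about zero.
- **Disagreement:** the first rail pose from the wrist camera was about 4–6 mm off to the side compared with the top view. A closer look at the start of the rail settled it, and I shifted 4 mm before lowering.

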